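# Pack the leaning incense bundles upright into their cartons

## Task

Take the three incense bundles out of the slanted drying rack and drop each one end-down into an empty carton on the tray: the two long bundles go into the two tall cartons and the short one into the low carton that is still empty, each standing right down on the carton's floor. One low carton is already packed: leave its bundle in it, and do not shift or knock over the flask or the scale with its dish.

Things in the scene. Friction and masses are not known exactly. Their poses are not given: they have to be found in the camera images.
- rack: fixed rack: a light wooden block with three square wells along its y (-70, 0, +70 mm), 33 mm wide, 60 mm deep, leaning 32 degrees from vertical with their tops towards the rack's -x, roughly away from the robot (long bundles stick out 110 mm, the short one 60 mm). Base plate 110 x 240 mm, 12 mm thick. Origin: on the table, 60 mm to -x of the plate's centre; z up
- rack_top (a point): middle of the slanted top face of the rack's block, at the mouth of the middle well. The face is 56 mm across and 210 mm along y; its highest edge is 15 mm higher than this point
- tray: fixed shallow wooden tray, 206 x 206 mm, floor 10 mm thick, rim 22 mm high, that carries the four cartons in a 2 x 2 grid (90 mm from centre to centre, at x, y = +-45 mm). Origin: centre of its underside; z up. It stands on the other side of the flask from the rack
- tall_1: tall carton: open-topped square carton of plain brown cardboard, 134 mm high, 42 x 42 mm outside, walls and floor 4 mm (34 x 34 mm inside, 130 mm deep), fixed on the tray. Origin: centre of its underside; z up, x and y along its sides. Any of the four places
- tall_2: the other tall carton, the same as tall_1
- low_1: low carton: open-topped square carton of plain brown cardboard, 84 mm high, 42 x 42 mm outside, walls and floor 4 mm (34 x 34 mm inside, 80 mm deep), fixed on the tray. Origin: centre of its underside; z up, x and y along its sides. Any of the four places; either low_1 or low_2 holds short_packed at the start
- low_2: the other low carton, the same as low_1
- long_a: long bundle of dark green incense sticks held together by two paper bands near its ends: a rigid round rod, 26 mm in diameter and 170 mm long, at the start leaning in one of the rack's wells. Origin: centre of its lower end face; z runs along the rod towards its other end
- long_b: long bundle of dark green incense sticks held together by two paper bands near its ends: a rigid round rod, 26 mm in diameter and 170 mm long, at the start leaning in one of the rack's wells. Origin: centre of its lower end face; z runs along the rod towards its other end
- short_a: short bundle of dark green incense sticks held together by two paper bands near its ends: a rigid round rod, 26 mm in diameter and 120 mm long, at the start leaning in one of the rack's wells. Origin: centre of its lower end face; z runs along the rod towards its other end
- short_packed: short bundle of dark green incense sticks held together by two paper bands near its ends: a rigid round rod, 26 mm in diameter and 120 mm long, already standing in one of the low cartons; it stays there. Origin: centre of its lower end face; z runs along the rod towards its other end
- flask: loose drinking flask, pale pink with a steel cap, 62 mm in diameter and 210 mm high, standing between rack and tray; leave it alone. Origin: centre of its underside
- scale: loose white kitchen scale, 130 x 160 mm, 34 mm high, beyond rack and tray; leave it alone. Origin: centre of its underside
- dish: loose shallow white dish on the scale, 100 mm in diameter and 30 mm high; leave it alone. Origin: centre of its underside
Mind the look-alikes: they are no part of the job. What is shaped like the long_a but brown or turquoise is not meant.

How it is judged:
By the outcome, as a careful person would: the job done as asked, in the order asked, and still so for the second after the job is handed in, with the robot touching nothing.
It also fails if it takes over 72 s, if anything falls off the work surface, if the arm or the gripper's body presses on something with over 40 N, if the wrist force passes 120 N, or if a joint passes its speed limit or range.

## Robot

A 7-joint arm with a two-finger parallel gripper is mounted at the origin on the work surface. World frame = base frame: x ahead of the robot, y to its left, z up, the work surface at z = 0. Lengths are in m, angles in rad, forces in N, time in s.
With the tool pointing down it reaches from about 0.4 to 0.85 m from the base axis. Payload 10.4 kg.
Tool frame: the origin (TCP) lies midway between the tips of the shut fingers; the grasp point (between the pads) lies 19 mm behind it; z points along the fingers, x is the direction in which the jaws open and shut, and the axes are right-handed (so a half turn about z gives the same grasp; the last joint's range is limited). The gripper opens to 85 mm and grips with 20 to 120 N. Pads are 22 mm wide; open, the fingers measure 114 mm over their backs; the gripper's body (76 mm by 85 mm) begins 54 mm behind the grasp point. The pads swing forward as they close: fully open they stand 13 mm farther back than shut.
Start: joints at [1.262, 0.332, -0.065, 1.46, 0.022, 1.35, -0.088], TCP at [0.176, -0.6, 0.231] pointing down, gripper open.
Joint ranges: [-2.6, 2.6], [-0.5, 2.12], [-1.47, 1.34], [0.16, 2.42], [-1.27, 4.41], [0.06, 2.06], [-2.6, 2.6]. Speed limits (rad/s): [2.22, 2.22, 2.79, 2.79, 3.14, 3.14, 3.14].

## Interface

Orientations are given as a unit quaternion [x, y, z, w].
In Python, from workcell import telemetry, eyes, order gives the robot as it stands.
- The arm moves only by the tool servo_tool, never from a script. Its argument "deltas" is a list of rows, each a list of 3 entries, a list of its own where there are three numbers: the shift along the tool's x, y, z in cm, then the turn about the tool's z in rad, then the finger opening in cm, from 0 to 8.54. A call has 1 to 12 rows; each row shifts and turns the pose as measured when the row begins, along the tool's axes as they then stand; what a row does not reach is not made up. A row lasts 1/12 s, in which the tool goes at most 41.7 mm and 7.16 degrees, less where a joint would pass 70% of its speed; a pose out of reach is approached as far as the arm can. A call is refused whole if a number of a shift passes 4.17 or a number of a turn 0.125, either way. A call with a gripper value outside its range is refused whole. The fingers move at their own pace and stop on an object; "force" is the grip in N (left out, the last holds). Time passes only in rows, so rows that do not move let the fingers close. It gives the time, the measured TCP pose, the force and the opening at its end, in the units of the state.
- telemetry.get_obs(): the state, without advancing time (a new reading comes with each control period).
- eyes.camera(name): name is "scene" or "top" or "wrist"; returns (picture, depth): 480x640x3 uint8, blue, green, red; 480x640 float32, m along the optical axis (not along the pixel's ray), 0 where there is no reading.
- eyes.calibration(name): a dict with "fx", "fy", "cx", "cy" (pixels), "rvec" (rotation vector, rad) and "tvec" (3), from world to camera coordinates, as OpenCV has them. Camera axes: x right, y down, z forward; pixel columns grow to the right and rows downward; lengths in m; the calibration is good to about 2 mm. The wrist camera is an equidistant fisheye: a pixel r from the principal point sees the ray r / f radians off the axis. A picture is of the moment at which its call begins: read the wrist's pose just before it. calibration takes no time and is no camera call; for the wrist camera it gives the pose at the moment of the call.
- order.hand_in(): hands the job in, once; it reports no verdict.
The state is a dict: "clock": time; "joint_pos": joint angles; "joint_velocities": joint speeds; "tau": joint torques, N m; "position": TCP position; "ee_rot": TCP orientation; "ft_force": force on the tool from outside, world axes, zero at the start; "torque": the same for the moment, N m; "grip_width": opening from 0.0 (shut) to 1.0 (fully open).
Only numpy, scipy, OpenCV 4.12 (cv2) and the standard library are available. Lean on these libraries where they do the work, as an engineer would, in place of code of your own. Each camera call takes 0.05 s, during which the arm holds its last target. There are 200 camera calls.

## Working session

There is one attempt and no reset: what is moved stays moved. The work goes in short steps, Python scripts to look and compute and a tool call to move; the robot and the scene stay as the last step left them, time stands still between calls to the robot, and variables do not carry over. Pictures are saved under pics/ and viewed, about 8 in all and at most 12, crops included, and the job is handed in when it is done.

Besides the shell and the picture viewer there is one more tool, called as a command line: name --argument value ..., lists and objects as JSON in quotes. servo_tool: Moves the arm, as the interface text tells. Its arguments: {"type":"object","properties":{"deltas":{"type":"array"},"force":{"type":"number"}},"required":["deltas"]}

```bash
ls; mkdir -p pics; python3 - <<'E'
from workcell import telemetry, eyes
import cv2, numpy as np
print(telemetry.get_obs())
for n in("scene","top"):
    im,d=eyes.camera(n); cv2.imwrite(f"pics/{n}0.png",im); np.save(f"pics/{n}0.npy",d); c=eyes.calibration(n); print(n,c); np.save(f"pics/{n}_cal.npy",c,allow_pickle=True)
E
```

```text
pics
{'clock': 0.0, 'joint_pos': array([ 1.26237332,  0.33285179, -0.06475137,  1.46097425,  0.02159577,
        1.34988149, -0.08853668]), 'joint_velocities': array([-0.00019353, -0.00028709, -0.00024488, -0.00027369,  0.001042  ,
       -0.00017161, -0.00055256]), 'tau': array([ 7.94863190e-04, -6.25454950e+01,  4.95339639e-02, -3.91598189e+01,
        1.62830902e-02,  1.00338523e-02,  1.56036975e-05]), 'position': array([ 0.17613367, -0.59926677,  0.23051287]), 'ee_rot': array([ 8.00617832e-01, -5.99174920e-01, -5.81663547e-04, -4.06515832e-04]), 'ft_force': array([-0.4944757 , -0.45483701,  0.44962001]), 'torque': array([-0.00104511, -0.00322106, -0.01638564]), 'grip_width': 0.9974422223887515}
scene {'fx': 528.3562522562313, 'fy': 528.3562522562313, 'cx': 318.4541579126458, 'cy': 234.20669789321408, 'rvec': array([ 2.01539921,  0.94927247, -0.51389502]), 'tvec': array([-0.35154959, -0.16473473,  1.60334486])}
top {'fx': 542.4299077077721, 'fy': 542.4299077077721, 'cx': 311.04005831537836, 'cy': 240.9700397306436, 'rvec': array([ 2.14320142, -2.18296205,  0.06797675]), 'tvec': array([0.03320938, 0.54424024, 1.19856624])}
```

View pics/scene0.png

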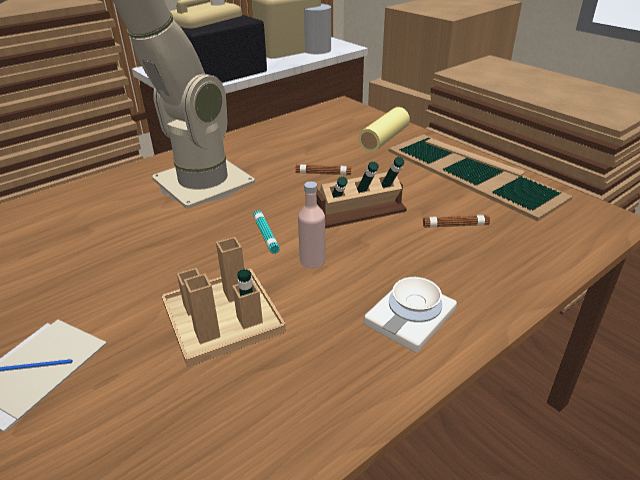

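View pics/top0.png

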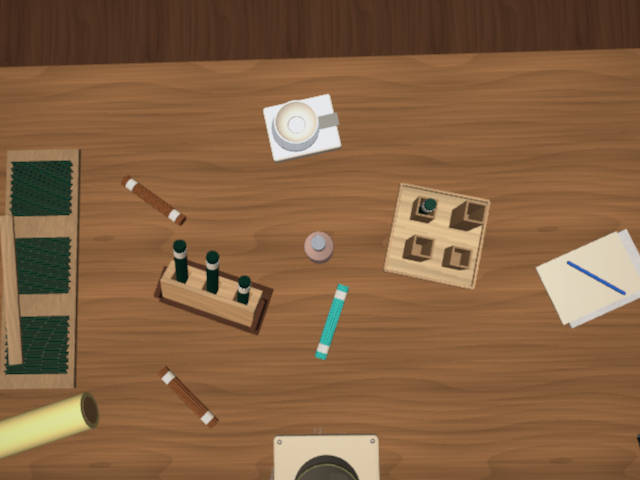

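```bash
cat > h.py <<'E'
import numpy as np, cv2
from scipy.optimize import least_squares
def cloud(n,d,c):
    v,u=np.mgrid[:480,:640]; R=cv2.Rodrigues(c["rvec"])[0]
    P=np.stack([(u-c["cx"])/c["fx"]*d,(v-c["cy"])/c["fy"]*d,d],-1)
    W=(P-c["tvec"])@R; W[d==0]=np.nan; return W
def cyl(P,p0,a0,r=.013):
    # axis through (x,y,zref) with slopes; robust
    zr=P[:,2].mean()
    def f(q):
        a=np.array([q[2],q[3],1]);a/=np.linalg.norm(a)
        w=P-np.array([q[0],q[1],zr]); return np.linalg.norm(np.cross(w,a),axis=1)-r
    s=least_squares(f,[*p0[:2],*a0],loss="soft_l1",f_scale=.002)
    a=np.array([s.x[2],s.x[3],1]);a/=np.linalg.norm(a)
    return np.array([s.x[0],s.x[1],zr]),a,np.sqrt(np.mean(s.fun**2))
E
python3 - <<'E'
from h import *
im={};W={}
for n in("scene","top"):
    c=np.load(f"pics/{n}_cal.npy",allow_pickle=True).item(); im[n]=cv2.imread(f"pics/{n}0.png"); W[n]=cloud(n,np.load(f"pics/{n}0.npy"),c)
np.savez("pics/W0.npz",**W)
p=lambda n,u,v:W[n][v,u].round(3)
for u,v in [(180,245),(212,257),(244,283),(429,205),(319,242),(300,125),(100,430),(540,430),(212,292),(250,130)]: print(u,v,p("top",u,v))
for u,v in [(340,183),(371,166),(397,162),(245,274)]: print('s',u,v,p("scene",u,v))
t=W["top"]
# rods: points above block in windows
for name,(u0,u1,v0,v1) in dict(A=(170,192,236,285),B=(203,222,248,294),C=(235,253,273,305)).items():
    Q=t[v0:v1,u0:u1].reshape(-1,3); print(name,np.nanpercentile(Q,[0,5,50,95,100],axis=0).round(3).tolist())
# carton tops
Q=t[180:290,385:495]; m=Q[...,2]; 
print(np.histogram(m[~np.isnan(m)],np.arange(0,.2,.01)))
crop=np.hstack([cv2.resize(im["top"][230:335,150:275],None,fx=3,fy=3,interpolation=2),cv2.resize(im["top"][182:287,383:493],None,fx=3,fy=3,interpolation=2)])
crop2=cv2.resize(im["scene"][145:355,150:420],None,fx=1.33,fy=1.33); 
o=np.zeros((600,crop.shape[1],3),np.uint8);o[:crop.shape[0]]=crop;h=min(crop2.shape[0],600-crop.shape[0]);o[crop.shape[0]:crop.shape[0]+h,:crop2.shape[1]]=crop2[:h]
cv2.imwrite("pics/crop0.png",o)
E
```

```text
180 245 [0.528 0.28  0.175]
212 257 [0.503 0.215 0.179]
244 283 [0.451 0.158 0.138]
429 205 [ 0.605 -0.223  0.132]
319 242 [0.526 0.003 0.21 ]
300 125 [0.808 0.043 0.041]
100 430 [ 0.127  0.509 -0.005]
540 430 [ 0.118 -0.474 -0.   ]
212 292 [0.434 0.236 0.079]
250 130 [0.811 0.163 0.001]
s 340 183 [0.462 0.149 0.132]
s 371 166 [0.504 0.212 0.174]
s 397 162 [0.531 0.274 0.175]
s 245 274 [ 0.611 -0.224  0.132]
A [[0.452, 0.268, -0.008], [0.456, 0.275, -0.002], [0.503, 0.298, 0.094], [0.56, 0.347, 0.178], [0.565, 0.352, 0.187]]
B [[0.432, 0.202, -0.006], [0.436, 0.208, -0.001], [0.479, 0.229, 0.099], [0.531, 0.269, 0.179], [0.536, 0.274, 0.188]]
C [[0.407, 0.146, -0.004], [0.41, 0.15, 0.001], [0.44, 0.164, 0.095], [0.474, 0.192, 0.139], [0.476, 0.201, 0.145]]
(array([3922, 3517,  998,  144,  147,  157,  180,  182,  213,  401,  125,
        124,  147,  221,  365,    5,    0,    0,    0]), array([0.  , 0.01, 0.02, 0.03, 0.04, 0.05, 0.06, 0.07, 0.08, 0.09, 0.1 ,
       0.11, 0.12, 0.13, 0.14, 0.15, 0.16, 0.17, 0.18, 0.19]))
```

View pics/crop0.png

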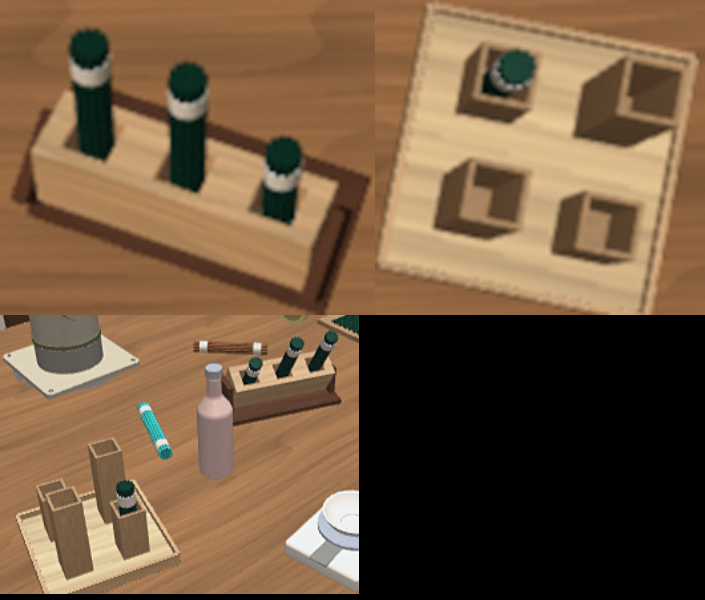

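The crop shows three dark green bundles: top-image (180,245) long, (212,257) long and (244,283) short. Look-alikes I am leaving: brown (153,200) and (188,397), turquoise (332,321), and the packed short bundle (429,205). Cartons: tall at (475,208) and (420,245), empty low at (458,257), packed low at (425,208).

```bash
python3 - <<'E'
from h import *
W=np.load("pics/W0.npz"); t=W["top"];s=W["scene"];im={n:cv2.imread(f"pics/{n}0.png").astype(int) for n in("top","scene")}
allP=np.vstack([t.reshape(-1,3),s.reshape(-1,3)]); src=np.r_[np.zeros(480*640),np.ones(480*640)]
# rods
axes=dict(A=(.53,.278,.175,.17),B=(.503,.213,.175,.17),C=(.457,.153,.135,.12))
for k,(x,y,z,L) in axes.items():
    top=np.array([x,y,z]); a=np.array([.5,-.15,.85]);a/=np.linalg.norm(a)
    for it in range(3):
        w=allP-top; h=w@a; r=np.linalg.norm(w-h[:,None]*a,axis=1)
        lo=-.085 if L>.15 else -.04
        m=(h>lo)&(h<-.006)&(r<.02); P=allP[m]
        c,a,e=cyl(P,P.mean(0),a[:2]/a[2])
        m2=(np.linalg.norm(np.cross(allP-c,a),axis=1)<.012)&((allP-c)@a>0)
        hh=(allP[m2]-c)@a; te=np.percentile(hh,90) if len(hh) else 0
        top=c+a*te
    print(k,"top",top.round(4),"axis",a.round(3),"tilt",np.degrees(np.arccos(a[2])).round(1),"az",np.degrees(np.arctan2(a[1],a[0])).round(1),"rms",e.round(4),len(P),[int((src[m]==i).sum()) for i in(0,1)])
# cartons
for k,(x,y) in dict(packed=(.605,-.22),tallUR=(.605,-.31),tallLL=(.51,-.205),lowLR=(.50,-.29)).items():
    top=.144 if 'tall' in k else .094
    for n,Q in(("top",t),("scene",s)):
        m=(abs(Q[...,2]-top)<.005)&(np.hypot(Q[...,0]-x,Q[...,1]-y)<.05)
        r=cv2.minAreaRect((Q[m][:,:2]*1000).astype(np.float32)); print(k,n,m.sum(),np.round(r[0],1),np.round(r[1],1),round(r[2],1))
m=(abs(t[...,2]-.022)<.004)&(np.hypot(t[...,0]-.555,t[...,1]+.255)<.16)
r=cv2.minAreaRect((t[m][:,:2]*1000).astype(np.float32)); print("tray",m.sum(),r)
E
```

```text
A top [0.532  0.2804 0.1784] axis [ 0.498 -0.186  0.847] tilt 32.1 az -20.4 rms 0.0015 459 [273, 186]
B top [0.5084 0.2146 0.1786] axis [ 0.495 -0.191  0.848] tilt 32.0 az -21.1 rms 0.0014 452 [265, 187]
C top [0.4597 0.1582 0.1376] axis [ 0.494 -0.154  0.855] tilt 31.2 az -17.3 rms 0.0019 192 [109, 83]
packed top 149 [ 608.1 -226.5] [42.2 43.5] 77.6
packed scene 188 [ 609.7 -226.4] [42.5 43.8] 77.2
tallUR top 194 [ 587.7 -314.1] [43.2 43.1] 76.9
tallUR scene 195 [ 589.2 -313.3] [42.5 47.5] 76.8
tallLL top 176 [ 519.9 -206.4] [42.5 42.5] 76.4
tallLL scene 165 [ 521.1 -205.6] [42.5 48. ] 76.1
lowLR top 170 [ 500.2 -294.1] [43.  42.6] 77.6
lowLR scene 106 [ 500.2 -293.3] [42.4 44.8] 78.8
tray 1052 ((553.9406127929688, -260.9299011230469), (207.66375732421875, 206.5762939453125), 77.18528747558594)
```

servo_tool --deltas '[[[-2.2,-2.9,-1.5],0,5],[[-2.2,-2.9,-1.5],0,5],[[-2.2,-2.9,-1.5],0,5],[[-2.2,-2.9,-1.5],0,5],[[-2.2,-2.9,-1.5],0,5],[[-2.2,-2.9,-1.5],0,5],[[-2.2,-2.9,-1.5],0,5],[[-2.2,-2.9,-1.5],0,5],[[-2.2,-2.9,-1.5],0,5],[[-2.2,-2.9,-1.5],0,5],[[-2.2,-2.9,-1.5],0,5],[[-2.2,-2.9,-1.5],0,5]]' --force 20

```text
clock: 1.1
position: [0.4389, -0.2379, 0.4097]
ee_rot: [0.796, -0.606, -0.008, -0.001]
ft_force: [0.6, -0.1, -0.4]
grip_width: 0.587
```

servo_tool --deltas '[[[-1,-1,0],-0.12,5],[[-1,-1,0],-0.12,5],[[-1,-1,0],-0.12,5],[[-1,0,0],-0.12,5],[[0,0,0],-0.12,5],[[0,0,0],-0.12,5],[[0,0,0],-0.12,5],[[0,0,0],-0.12,5],[[0,0,0],-0.12,5],[[0,0,0],-0.12,5],[[0,0,0],-0.12,5],[[0,0,0],-0.12,5]]'

```text
clock: 2.1
position: [0.4546, -0.1764, 0.4108]
ee_rot: [0.995, 0.098, -0.006, -0.007]
ft_force: [-0.1, -0.3, -0.2]
grip_width: 0.583
```

```bash
cat >> h.py <<'E'
from scipy.spatial.transform import Rotation
from workcell import telemetry
def st(goal=None,az=None,q=True):
    o=telemetry.get_obs();R=Rotation.from_quat(o["ee_rot"]).as_matrix();p=np.array(o["position"])
    a=np.degrees(np.arctan2(R[1,0],R[0,0]))
    print("t",round(o["clock"],2),"pos",p.round(4),"xaz",a.round(1),"zax",R[:,2].round(3),"F",np.round(o["ft_force"],1),"T",np.round(o["torque"],2),"w_cm",round(o["grip_width"]*8.54,2),"q",np.round(o["joint_pos"],2))
    if az is not None:
        print("turn",((-np.radians(az-a)+np.pi)%(2*np.pi)-np.pi).round(3))
    if goal is not None:
        d=np.array(goal)-p; print("tool delta now cm",(R.T@d*100).round(2))
        if az is not None:
            x=np.array([np.cos(np.radians(az)),np.sin(np.radians(az)),0]);z=np.array([0,0,-1.]);y=np.cross(z,x)
            print("tool delta after turn",np.round([d@x*100,d@y*100,d@z*100],2))
E
python3 -c "
from h import *
st([.5084,.2146,.40],70)"
```

```text
t 2.1 pos [ 0.4546 -0.1764  0.4108] xaz 11.3 zax [-0.013  0.014 -1.   ] F [-0.1 -0.3 -0.2] T [ 0.01 -0.03 -0.02] w_cm 4.98 q [ 0.77  0.03 -0.5   1.44  0.01  1.68  0.47]
turn -1.025
tool delta now cm [ 12.92 -37.28   1.55]
tool delta after turn [38.58 -8.31  1.08]
```

servo_tool --deltas '[[[0,0,0],-0.125,5],[[0,0,0],-0.125,5],[[0,0,0],-0.125,5],[[0,0,0],-0.125,5],[[0,0,0],-0.125,5],[[0,0,0],-0.125,5],[[0,0,0],-0.125,5],[[0,0,0],-0.125,5],[[1,0,0],-0.05,5],[[2,0,0],0,5],[[3,0,0],0,5],[[4,0,0],0,5]]'

```text
clock: 3.1
position: [0.4835, -0.0878, 0.4069]
ee_rot: [0.813, 0.582, -0.005, -0.012]
ft_force: [1.1, 0.2, -0.7]
grip_width: 0.585
```

servo_tool --deltas '[[[4,0,0],0,5],[[4,0,0],0,5],[[4,0,0],0,5],[[4,0,0],0,5],[[4,0,0],0,5],[[3,0,1],0,5],[[2,0,2],0,5],[[1,0,3],0,5],[[0,0,3],0,5],[[0,0,2],0,5],[[0,0,0],0,5],[[0,0,0],0,5]]'

```text
clock: 4.1
position: [0.5649, 0.1824, 0.2908]
ee_rot: [0.811, 0.585, -0.006, -0.016]
ft_force: [-0.2, 0.6, 1.3]
grip_width: 0.589
```

```bash
python3 -c "
from h import *
st([.5195,.285,.136],70)"
```

```text
t 4.1 pos [0.5649 0.1824 0.2908] xaz 71.7 zax [-0.028  0.019 -0.999] F [-0.2  0.6  1.3] T [-0.   -0.05  0.02] w_cm 5.03 q [ 0.24  0.35 -0.8   1.4   0.22  1.5   0.71]
turn 0.029
tool delta now cm [ 8.17 -7.03 15.79]
tool delta after turn [ 8.09 -7.78 15.48]
```

servo_tool --deltas '[[[2.5,-2,1],0.03,5],[[2.5,-2,1],0,5],[[2,-2,1],0,5],[[1,-1,1],0,5],[[0,0,0],0,5],[[0,0,0],0,5]]'

```text
clock: 4.6
position: [0.528, 0.2827, 0.2609]
ee_rot: [0.822, 0.569, -0.002, -0.014]
ft_force: [-0.6, -0.7, 1.0]
grip_width: 0.586
```

```bash
python3 -c "
from h import *
st([.5195,.285,.136],70)"
```

```text
t 4.6 pos [0.528  0.2827 0.2609] xaz 69.3 zax [-0.019  0.021 -1.   ] F [-0.6 -0.7  1. ] T [-0.07 -0.02  0.01] w_cm 5.0 q [ 0.08  0.38 -0.82  1.45  0.25  1.44  0.47]
turn -0.012
tool delta now cm [-0.24 -0.56 12.51]
tool delta after turn [-0.07 -0.88 12.49]
```

servo_tool --deltas '[[[-0.1,-0.3,2],0,5],[[-0.1,-0.3,3],0,5],[[0,0,3],0,5],[[0,0,2.5],0,5],[[0,0,1.5],0,5],[[0,0,0.5],0,5],[[0,0,0],0,5]]'

```text
clock: 5.18
position: [0.5311, 0.2783, 0.143]
ee_rot: [0.826, 0.563, 0.005, -0.01]
ft_force: [-0.2, -0.5, 1.3]
grip_width: 0.588
```

```bash
python3 -c "
from h import *
st([.5195,.285,.136],70)
from workcell import eyes
im,d=eyes.camera('wrist');cv2.imwrite('pics/w1.png',im)"
```

```text
t 5.18 pos [0.5311 0.2783 0.143 ] xaz 68.5 zax [-0.003  0.023 -1.   ] F [-0.2 -0.5  1.3] T [-0.07 -0.05 -0.01] w_cm 5.02 q [ 0.08  0.45 -0.79  1.62  0.31  1.2   0.42]
turn -0.026
tool delta now cm [ 0.19 -1.32  0.72]
tool delta after turn [ 0.23 -1.32  0.7 ]
```

View pics/w1.png

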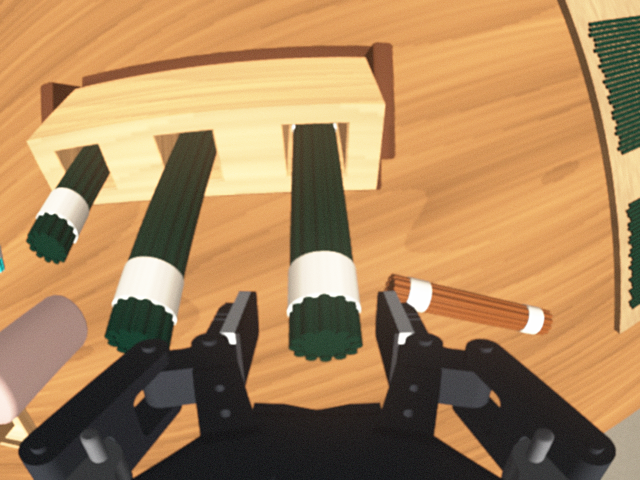

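The wrist view shows the long bundle A centred between the jaws (tip at about 325,340). I'll move back along -y and down a little, then close.

servo_tool --deltas '[[[0.1,-0.7,0.3],-0.02,5],[[0.1,-0.6,0.4],0,5],[[0,0,0],0,5],[[0,0,0],0,1.5],[[0,0,0],0,1.5],[[0,0,0],0,1.5],[[0,0,0],0,1.5],[[0,0,0],0,1.5],[[0,0,0],0,1.5]]' --force 25

```text
clock: 5.98
position: [0.5216, 0.2859, 0.1422]
ee_rot: [0.82, 0.572, 0.009, -0.009]
ft_force: [-0.9, -0.2, -1.2]
grip_width: 0.3
```

```bash
python3 -c "
from h import *
st([.5195,.285,.136],70)"
```

```text
t 5.98 pos [0.5216 0.2859 0.1422] xaz 69.7 zax [ 0.005  0.025 -1.   ] F [-0.9 -0.2 -1.2] T [-0.14  0.03  0.03] w_cm 2.56 q [ 0.07  0.44 -0.8   1.64  0.31  1.19  0.42]
turn -0.005
tool delta now cm [-0.18 -0.17  0.62]
tool delta after turn [-0.16 -0.17  0.62]
```

servo_tool --deltas '[[[0,0.6,-1],0,1.5],[[0,0.9,-1.5],0,1.5],[[0,0.9,-1.5],0,1.5],[[0,0.9,-1.5],0,1.5],[[0,0.9,-1.5],0,1.5],[[0,0.6,-1.5],0,1.5],[[0,0,-2],0,1.5],[[0,0,-2],0,1.5],[[0,0,0],0,1.5],[[0,0,0],0,1.5]]'

```text
clock: 6.82
position: [0.5723, 0.2626, 0.2786]
ee_rot: [0.821, 0.571, 0.011, -0.01]
ft_force: [-0.2, -0.4, -2.5]
grip_width: 0.298
```

```bash
cat >> h.py <<'E'
from workcell import eyes
def rod(save=None,L=.17,rad=.2):
    """fit held rod: green points near TCP, both cams"""
    p=np.array(telemetry.get_obs()["position"]);Ps=[]
    for n in("top","scene"):
        im,d=eyes.camera(n); W=cloud(n,d,eyes.calibration(n))
        if save and n=="scene": cv2.imwrite(save,im)
        i=im.astype(int); g=(i[...,1]>i[...,2]+8)&(i[...,1]>i[...,0]+3)&(i.max(-1)<120)
        with np.errstate(all="ignore"): m=g&(np.linalg.norm(W-p,axis=-1)<rad)&(W[...,2]>.02)
        print(n,m.sum()); Ps.append(W[m])
    return np.vstack(Ps)
E
python3 -c "
from h import *
st()
P=rod('pics/s2.png')
np.save('pics/P.npy',P);print(P[P[:,2].argmin()],P[P[:,2].argmax()])
c,a,e=cyl(P,P.mean(0),[.5,-.2]);h=(P-c)@a;print('c',c,'a',a,e,'low',c+a*h.min(),'top',c+a*h.max(),'tilt',np.degrees(np.arccos(a[2])))"
```

```text
t 6.82 pos [0.5723 0.2626 0.2786] xaz 69.6 zax [ 0.007  0.028 -1.   ] F [-0.2 -0.4 -2.5] T [-0.11 -0.06 -0.01] w_cm 2.55 q [ 0.09  0.42 -0.8   1.36  0.28  1.47  0.53]
top 7
scene 311
[0.48256977 0.22553199 0.11004736] [0.57735873 0.24647513 0.32111408]
c [0.53564088 0.24842848 0.23100945] a [0.48445426 0.24136999 0.84085944] 0.010274950740331105 low [0.46932875 0.21538974 0.11591256] top [0.58415088 0.27259765 0.31520749] tilt 32.76901396670849
```

View pics/s2.png

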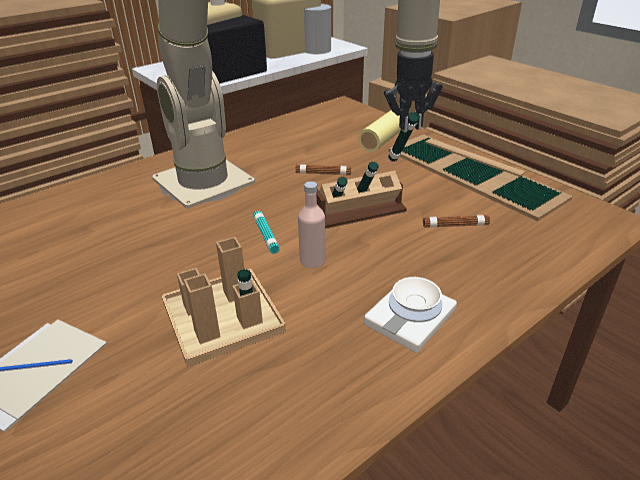

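servo_tool --deltas '[[[0,1,0],0,1.5],[[0,0.7,1],0,1.5],[[0,0,2],0,1.5],[[0,0,2.5],0,1.5],[[0,0,2.5],0,1.5],[[0,0,2.5],0,1.5],[[0,0,1.5],0,1.5],[[0,0,0],0,1.5]]'

```text
clock: 7.58
position: [0.5915, 0.2553, 0.1429]
ee_rot: [0.822, 0.57, 0.007, -0.01]
ft_force: [-0.0, -0.1, -1.3]
grip_width: 0.296
```

```bash
python3 -c "
from h import *
st([.94*.383+.342*.4502,-.342*.383+.94*.4502,.151],70)
p=telemetry.get_obs()['position'];print('u',p@[.94,-.342,0],'v',p@[.342,.94,0])"
```

```text
t 7.58 pos [0.5915 0.2553 0.1429] xaz 69.5 zax [-0.     0.024 -1.   ] F [-0.  -0.1 -1.3] T [-0.12  0.01  0.02] w_cm 2.53 q [ 0.08  0.54 -0.76  1.49  0.36  1.25  0.5 ]
turn -0.009
tool delta now cm [ 0.76 -8.56 -0.72]
tool delta after turn [ 0.81 -8.55 -0.81]
u 0.4687112201075646 v 0.442322092159955
```

servo_tool --deltas '[[[0,-1,-0.2],0,1.5],[[0,-1,-0.2],0,1.5],[[0,-0.8,-0.2],0,1.5],[[0,-0.8,0],0,1.5],[[0,-0.8,0],0,1.5],[[0,-0.8,0],0,1.5],[[0,-0.8,0],0,1.5],[[0,-0.8,0],0,1.5]]'

```text
clock: 8.25
position: [0.5259, 0.28, 0.1533]
ee_rot: [0.822, 0.569, 0.01, -0.008]
ft_force: [3.3, -0.0, -0.1]
grip_width: 0.296
```

```bash
python3 -c "
from h import *
st([.94*.383+.342*.4423,-.342*.383+.94*.4423,.151],70)"
```

```text
t 8.25 pos [0.5259 0.28   0.1533] xaz 69.4 zax [ 0.007  0.024 -1.   ] F [ 3.3 -0.  -0.1] T [-0.35 -0.77 -0.  ] w_cm 2.53 q [ 0.08  0.43 -0.8   1.62  0.31  1.21  0.43]
turn -0.011
tool delta now cm [-0.07 -1.53  0.23]
tool delta after turn [-0.05 -1.53  0.23]
```

servo_tool --deltas '[[[0,-0.7,0],0,1.5],[[0,-0.7,0],0,1.5],[[0,-0.5,0],0,1.5],[[0,0,0],0,1.5]]'

```text
clock: 8.58
position: [0.5049, 0.2885, 0.1545]
ee_rot: [0.822, 0.57, 0.011, -0.007]
ft_force: [2.4, -1.2, -1.3]
grip_width: 0.291
```

```bash
python3 -c "
from h import *
st([.94*.383+.342*.4423,-.342*.383+.94*.4423,.151],70)
im,d=eyes.camera('scene');cv2.imwrite('pics/s3.png',cv2.resize(im[60:240,290:470],None,fx=3,fy=3))
W=cloud('scene',d,eyes.calibration('scene'))
p=telemetry.get_obs()['position']
with np.errstate(all='ignore'): m=(np.hypot(W[...,0]-p[0],W[...,1]-p[1])<.06)&(W[...,2]>.03)&(W[...,2]<.14)
i=im.astype(int); m&=i.max(-1)<80
P=W[m];c,a,e=cyl(P,p,[0,0]);print(len(P),P[:,2].min(),c,a,e)"
```

```text
t 8.58 pos [0.5049 0.2885 0.1545] xaz 69.5 zax [ 0.009  0.024 -1.   ] F [ 2.4 -1.2 -1.3] T [-0.23 -0.62 -0.05] w_cm 2.49 q [ 0.08  0.39 -0.82  1.66  0.29  1.2   0.41]
turn -0.009
tool delta now cm [-0.14  0.73  0.35]
tool delta after turn [-0.13  0.73  0.35]
324 0.030173623505614824 [0.50713112 0.2912376  0.09055233] [ 0.02279525 -0.08808521  0.99585208] 0.010580316984508353
```

View pics/s3.png

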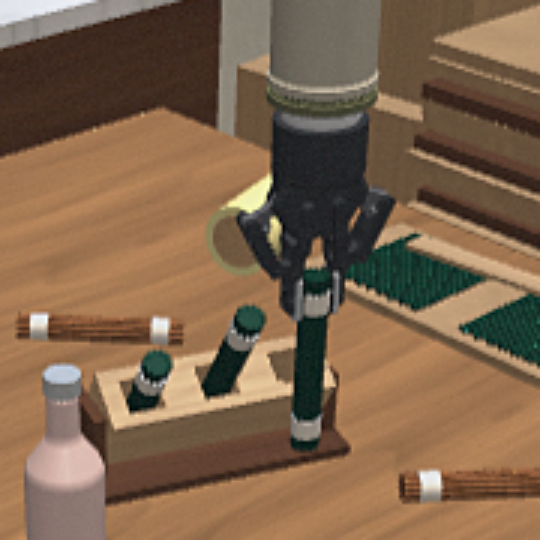

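The picture shows bundle A now upright against the rack's far face (crop 310,280 to 305,445). I'll grip harder, lift over the flask and go to the far-right tall carton.

servo_tool --deltas '[[[0,0.4,-0.5],0,1.5],[[0,0.3,-1.5],0,1.5],[[0,0,-2.5],0,1.5],[[0,0,-3],0,1.5],[[0,0,-3],0,1.5],[[0,0,-3],0,1.5],[[0,0,-3],0,1.5],[[0,0,-3],0,1.5],[[0,0,-3],0,1.5],[[-1,0.5,-2],0,1.5],[[-2,1,-1],0,1.5],[[-3,1.6,0],0,1.5]]' --force 50

```text
clock: 9.63
position: [0.5146, 0.2162, 0.4178]
ee_rot: [0.818, 0.576, 0.004, -0.017]
ft_force: [0.6, 0.2, -0.4]
grip_width: 0.292
```

servo_tool --deltas '[[[-3,1.6,0],0,1.5],[[-3,1.6,0],0,1.5],[[-3,1.6,0],0,1.5],[[-3,1.6,0],0,1.5],[[-3,1.6,0],0,1.5],[[-3,1.6,0],0,1.5],[[-3,1.6,0],0,1.5],[[-3,1.6,0],0,1.5],[[-3,1.6,0],0,1.5],[[-3,1.6,0],0,1.5],[[-3,1.6,0],0,1.5],[[-3,1.6,0],0,1.5]]'

```text
clock: 10.63
position: [0.5749, -0.2044, 0.4047]
ee_rot: [0.815, 0.579, 0.005, -0.023]
ft_force: [-0.7, 0.7, -0.1]
grip_width: 0.297
```

```bash
python3 -c "
from h import *
st([.588,-.314,.35],70)"
```

```text
t 10.63 pos [ 0.5749 -0.2044  0.4047] xaz 70.8 zax [-0.018  0.043 -0.999] F [-0.7  0.7 -0.1] T [-0.07 -0.05  0.02] w_cm 2.53 q [ 0.69  0.36 -0.59  1.12  0.16  1.75  1.39]
turn 0.013
tool delta now cm [-10.1    5.     4.96]
tool delta after turn [-9.86  4.98  5.47]
```

servo_tool --deltas '[[[-2.5,1.2,1],0,1.5],[[-2.5,1.3,1],0,1.5],[[-2,1.2,1],0,1.5],[[-1.5,0.6,1],0,1.5],[[-0.5,0.2,0],0,1.5],[[0,0,0],0,1.5]]'

```text
clock: 11.13
position: [0.5853, -0.3167, 0.3542]
ee_rot: [0.818, 0.575, 0.004, -0.027]
ft_force: [-0.6, 0.9, 0.2]
grip_width: 0.292
```

```bash
cat >> h.py <<'E'
def held(tgt,rr=.03,zlo=.17):
    """fit held rod below fingers (dark/white pts near vertical line under TCP); print axis and tip vs target"""
    p=np.array(telemetry.get_obs()["position"]);Ps=[]
    for n in("top","scene"):
        im,d=eyes.camera(n); W=cloud(n,d,eyes.calibration(n))
        with np.errstate(all="ignore"): m=(np.hypot(W[...,0]-p[0],W[...,1]-p[1])<rr)&(W[...,2]>zlo)&(W[...,2]<p[2]-.012)
        Ps.append(W[m])
    print([len(q) for q in Ps]); P=np.vstack(Ps); c,a,e=cyl(P,p,[0,0])
    z0=np.percentile(P[:,2],2); tip=c+a*(z0-c[2])/a[2]
    print("axis",a.round(3),"rms",e.round(4),"zmin",z0.round(4),"tip",tip.round(4),"err to target",(np.array(tgt)-tip[:2]).round(4))
E
python3 -c "
from h import *
st([.588,-.314,.35],70)
held((.588,-.314))"
```

```text
t 11.13 pos [ 0.5853 -0.3167  0.3542] xaz 70.2 zax [-0.024  0.049 -0.998] F [-0.6  0.9  0.2] T [-0.08 -0.02  0.01] w_cm 2.49 q [ 0.77  0.49 -0.54  1.04  0.2   1.71  1.53]
turn 0.003
tool delta now cm [0.33 0.18 0.43]
tool delta after turn [0.34 0.16 0.42]
[383, 876]
axis [ 0.056 -0.062  0.997] rms 0.0016 zmin 0.2258 tip [ 0.5814 -0.3095  0.2258] err to target [ 0.0066 -0.0045]
```

servo_tool --deltas '[[[-0.2,0.4,0.5],0,1.5],[[-0.1,0.4,1.5],0,1.5],[[-0.1,0.1,2],0,1.5],[[-0.1,0.1,2],0,1.5],[[0,0,1],0,1.5],[[0,0,0],0,1.5]]'

```text
clock: 11.73
position: [0.5967, -0.3102, 0.2888]
ee_rot: [0.814, 0.581, 0.008, -0.023]
ft_force: [-0.4, 0.7, -1.5]
grip_width: 0.29
```

```bash
python3 -c "
from h import *
st([.588,-.314,.35],70)
held((.588,-.314),zlo=.150)"
```

```text
t 11.73 pos [ 0.5967 -0.3102  0.2888] xaz 71.0 zax [-0.013  0.047 -0.999] F [-0.4  0.7 -1.5] T [-0.06 -0.02  0.03] w_cm 2.48 q [ 0.78  0.5  -0.54  1.16  0.21  1.57  1.53]
turn 0.018
tool delta now cm [-0.39 -0.87 -6.12]
tool delta after turn [-0.65 -0.69 -6.12]
[311, 776]
axis [ 0.042 -0.059  0.997] rms 0.0014 zmin 0.1606 tip [ 0.5944 -0.3038  0.1606] err to target [-0.0064 -0.0102]
```

servo_tool --deltas '[[[-0.5,-0.1,0],0,1.5],[[-0.5,-0.1,0],0,1.5],[[-0.2,-0.1,0],0,1.5],[[0,0,0],0,1.5]]'

```text
clock: 12.17
position: [0.5911, -0.3222, 0.2954]
ee_rot: [0.814, 0.581, 0.01, -0.019]
ft_force: [0.7, -0.7, -1.0]
grip_width: 0.293
```

```bash
python3 -c "
from h import *
st([.588,-.314,.35],70)
held((.588,-.314),zlo=.150)"
```

```text
t 12.17 pos [ 0.5911 -0.3222  0.2954] xaz 71.0 zax [-0.006  0.043 -0.999] F [ 0.7 -0.7 -1. ] T [-0.05  0.01  0.01] w_cm 2.5 q [ 0.8   0.49 -0.54  1.16  0.21  1.57  1.55]
turn 0.018
tool delta now cm [ 0.89 -0.66 -5.42]
tool delta after turn [ 0.67 -0.57 -5.46]
[311, 797]
axis [ 0.033 -0.053  0.998] rms 0.0015 zmin 0.1671 tip [ 0.5898 -0.3163  0.1671] err to target [-0.0018  0.0023]
```

servo_tool --deltas '[[[0.1,-0.2,0.8],0,1.5],[[0,-0.1,1],0,1.5],[[0,0,0.2],0,1.5]]'

```text
clock: 12.52
position: [0.5889, -0.3185, 0.2742]
ee_rot: [0.813, 0.581, 0.011, -0.019]
ft_force: [0.6, 0.0, -2.5]
grip_width: 0.293
```

```bash
python3 -c "
from h import *
st([.588,-.314,.35],70)
held((.588,-.314),zlo=.148)"
```

```text
t 12.52 pos [ 0.5889 -0.3185  0.2742] xaz 71.1 zax [-0.004  0.043 -0.999] F [ 0.6  0.  -2.5] T [-0.05  0.03 -0.01] w_cm 2.5 q [ 0.8   0.49 -0.54  1.21  0.21  1.52  1.54]
turn 0.019
tool delta now cm [ 0.69 -0.36 -7.55]
tool delta after turn [ 0.39 -0.23 -7.58]
[295, 730]
axis [ 0.029 -0.055  0.998] rms 0.0017 zmin 0.15 tip [ 0.5879 -0.3128  0.15  ] err to target [ 0.0001 -0.0012]
```

servo_tool --deltas '[[[-0.05,0,1],0,1.5],[[-0.05,0,1],0,1.5],[[-0.05,0,1],0,1.5],[[-0.05,0,1],0,1.5],[[-0.05,0,1],0,1.5],[[0,0,0],0,1.5]]' --force 25

```text
clock: 13.12
position: [0.5877, -0.3185, 0.219]
ee_rot: [0.813, 0.581, 0.011, -0.019]
ft_force: [0.4, -0.3, -1.4]
grip_width: 0.293
```

```bash
python3 -c "
from h import *
st([.588,-.314,.35],70)
held((.588,-.314),zlo=.148)"
```

```text
t 13.12 pos [ 0.5877 -0.3185  0.219 ] xaz 71.1 zax [-0.005  0.044 -0.999] F [ 0.4 -0.3 -1.4] T [-0.08  0.03 -0.04] w_cm 2.5 q [ 0.81  0.51 -0.54  1.3   0.22  1.42  1.54]
turn 0.019
tool delta now cm [  0.96  -0.36 -13.07]
tool delta after turn [  0.44  -0.12 -13.1 ]
[135, 355]
axis [ 0.039 -0.053  0.998] rms 0.0021 zmin 0.1484 tip [ 0.5884 -0.3158  0.1484] err to target [-0.0004  0.0018]
```

servo_tool --deltas '[[[0,0,1],0,1.5],[[0,0,1],0,1.5],[[0,0,1],0,1.5],[[0,0,1],0,1.5],[[0,0,1],0,1.5],[[0,0,0.5],0,1.5]]'

```text
clock: 13.72
position: [0.588, -0.3166, 0.1635]
ee_rot: [0.814, 0.581, 0.011, -0.017]
ft_force: [-0.6, 0.4, -1.1]
grip_width: 0.289
```

```bash
python3 -c "
from h import *
st([.588,-.314,.35],70)"
```

```text
t 13.72 pos [ 0.588  -0.3166  0.1635] xaz 71.1 zax [-0.002  0.041 -0.999] F [-0.6  0.4 -1.1] T [-0.01  0.14  0.03] w_cm 2.47 q [ 0.82  0.54 -0.53  1.38  0.23  1.31  1.52]
turn 0.019
tool delta now cm [  0.96  -0.37 -18.62]
tool delta after turn [  0.24  -0.09 -18.65]
```

servo_tool --deltas '[[[0,0,0],0,4.5],[[0,0,0],0,4.5],[[0,0,0],0,4.5],[[0,0,0],0,4.5],[[0,0,-1.5],0,4.5],[[0,0,-3],0,4.5],[[0,0,-3],0,4.5],[[0,0,-3],0,4.5],[[0,0,-3],0,4.5],[[0,0,-2],0,4.5],[[2,0,-1],0,4.5],[[3,-1,0],0,4.5]]'

```text
clock: 14.72
position: [0.5951, -0.279, 0.3392]
ee_rot: [0.816, 0.578, 0.013, -0.014]
ft_force: [1.4, -0.6, -0.3]
grip_width: 0.529
```

```bash
python3 -c "
from h import *
st([.5055,.2155,.26],70)
im,d=eyes.camera('scene'); W=cloud('scene',d,eyes.calibration('scene'))
with np.errstate(all='ignore'):m=(np.hypot(W[...,0]-.588,W[...,1]+.314)<.035)&(W[...,2]>.15)&(W[...,2]<.23)
P=W[m];print(len(P),np.percentile(P,[5,50,98],axis=0).round(3))"
```

```text
t 14.72 pos [ 0.5951 -0.279   0.3392] xaz 70.6 zax [ 0.004  0.038 -0.999] F [ 1.4 -0.6 -0.3] T [-0.05 -0.07  0.  ] w_cm 4.51 q [ 0.75  0.44 -0.56  1.14  0.19  1.62  1.48]
turn 0.01
tool delta now cm [ 43.32 -24.83   9.78]
tool delta after turn [ 43.41 -25.33   7.92]
297 [[ 0.579 -0.322  0.153]
 [ 0.594 -0.312  0.173]
 [ 0.6   -0.298  0.184]]
```

servo_tool --deltas '[[[3.3,-1.9,0],0,4.5],[[3.3,-1.9,0],0,4.5],[[3.3,-1.9,0],0,4.5],[[3.3,-1.9,0],0,4.5],[[3.3,-1.9,0],0,4.5],[[3.3,-1.9,0],0,4.5],[[3.3,-1.9,0],0,4.5],[[3.3,-1.9,0],0,4.5],[[3.3,-1.9,0],0,4.5],[[3.3,-1.9,0.5],0,4.5],[[2.5,-1.5,1],0,4.5],[[1,-0.5,1.5],0,4.5]]'

```text
clock: 15.77
position: [0.5141, 0.1625, 0.3348]
ee_rot: [0.813, 0.582, 0.023, -0.007]
ft_force: [-0.4, 0.0, -0.4]
grip_width: 0.525
```

```bash
python3 -c "
from h import *
st([.5055,.2155,.26],70)"
```

```text
t 15.77 pos [0.5141 0.1625 0.3348] xaz 71.2 zax [ 0.029  0.038 -0.999] F [-0.4  0.  -0.4] T [-0.03  0.07  0.  ] w_cm 4.48 q [ 0.38  0.15 -0.84  1.51  0.09  1.48  0.79]
turn 0.021
tool delta now cm [ 4.4  -2.64  7.65]
tool delta after turn [ 4.69 -2.62  7.48]
```

servo_tool --deltas '[[[2,-1.2,1],0.02,4.5],[[1.6,-1,2],0,4.5],[[0.5,-0.3,2],0,4.5],[[0,0,2],0,4.5],[[0,0,1],0,4.5],[[0,0,0],0,4.5]]'

```text
clock: 16.27
position: [0.5036, 0.2229, 0.2558]
ee_rot: [0.815, 0.578, 0.026, -0.006]
ft_force: [0.2, -0.1, 1.0]
grip_width: 0.526
```

```bash
python3 -c "
from h import *
st([.4975,.219,.140],70)"
```

```text
t 16.27 pos [0.5036 0.2229 0.2558] xaz 70.7 zax [ 0.036  0.041 -0.999] F [ 0.2 -0.1  1. ] T [-0.03  0.01 -0.05] w_cm 4.49 q [ 0.28  0.21 -0.87  1.63  0.15  1.32  0.63]
turn 0.013
tool delta now cm [-1.15 -0.68 11.52]
tool delta after turn [-0.58 -0.44 11.58]
```

servo_tool --deltas '[[[-0.4,-0.2,1.5],0,4.5],[[-0.4,-0.2,2.5],0,4.5],[[-0.2,-0.2,2.5],0,4.5],[[-0.1,-0.1,2.5],0,4.5],[[0,0,1.5],0,4.5],[[0,0,0],0,4.5]]'

```text
clock: 16.77
position: [0.5023, 0.2179, 0.1543]
ee_rot: [0.816, 0.577, 0.032, -0.004]
ft_force: [0.7, -0.7, -0.7]
grip_width: 0.527
```

```bash
python3 -c "
from h import *
st([.4975,.219,.140],70)"
```

```text
t 16.77 pos [0.5023 0.2179 0.1543] xaz 70.5 zax [ 0.047  0.043 -0.998] F [ 0.7 -0.7 -0.7] T [-0.04  0.03 -0.04] w_cm 4.5 q [ 0.26  0.28 -0.85  1.78  0.22  1.11  0.58]
turn 0.009
tool delta now cm [-0.13 -0.53  1.41]
tool delta after turn [-0.06 -0.49  1.43]
```

servo_tool --deltas '[[[-0.1,-0.3,0.8],0,4.5],[[0,-0.3,0.8],0,4.5],[[0,0,0],0,4.5],[[0,0,0],0,1.5],[[0,0,0],0,1.5],[[0,0,0],0,1.5],[[0,0,0],0,1.5],[[0,0,0],0,1.5]]' --force 25

```text
clock: 17.43
position: [0.4996, 0.2191, 0.1427]
ee_rot: [0.817, 0.576, 0.034, -0.002]
ft_force: [-0.2, -1.0, -0.5]
grip_width: 0.3
```

```bash
python3 -c "
from h import *
st([.4975,.219,.140],70)"
```

```text
t 17.43 pos [0.4996 0.2191 0.1427] xaz 70.4 zax [ 0.053  0.042 -0.998] F [-0.2 -1.  -0.5] T [-0.34  0.14  0.13] w_cm 2.56 q [ 0.25  0.29 -0.85  1.81  0.23  1.09  0.56]
turn 0.007
tool delta now cm [-0.1  -0.21  0.26]
tool delta after turn [-0.08 -0.2   0.27]
```

servo_tool --deltas '[[[0,0.6,-1],0,1.5],[[0,0.95,-1.5],0,1.5],[[0,0.95,-1.5],0,1.5],[[0,0.95,-1.5],0,1.5],[[0,0.95,-1.5],0,1.5],[[0,0.8,-1.5],0,1.5],[[0,0.5,-2],0,1.5],[[0,0.8,-1],0,1.5],[[0,0.8,0],0,1.5],[[0,0,0],0,1.5]]'

```text
clock: 18.27
position: [0.5693, 0.1879, 0.2742]
ee_rot: [0.817, 0.576, 0.039, -0.002]
ft_force: [-0.3, -0.1, -2.1]
grip_width: 0.293
```

```bash
cat >> h.py <<'E'
def uv(u,v,z): return [.94*u+.342*v,-.342*u+.94*v,z]
def puv():
    p=telemetry.get_obs()['position'];print('u',(p@[.94,-.342,0]).round(4),'v',(p@[.342,.94,0]).round(4))
E
python3 -c "
from h import *
p=telemetry.get_obs()['position'];puv()
st(uv(.469,p@[.342,.94,0],.148),70)"
```

```text
u 0.4709 v 0.3713
t 18.27 pos [0.5693 0.1879 0.2742] xaz 70.4 zax [ 0.061  0.048 -0.997] F [-0.3 -0.1 -2.1] T [-0.11  0.06  0.03] w_cm 2.51 q [ 0.29  0.3  -0.83  1.5   0.21  1.36  0.69]
turn 0.007
tool delta now cm [-0.8  -0.68 12.57]
tool delta after turn [ 0.02 -0.16 12.62]
```

servo_tool --deltas '[[[0,0,1],0,1.5],[[-0.2,-0.1,2],0,1.5],[[-0.2,-0.1,2.5],0,1.5],[[-0.2,-0.1,2.5],0,1.5],[[-0.1,-0.1,2.5],0,1.5],[[-0.1,-0.1,1.5],0,1.5],[[0,0,0],0,1.5]]'

```text
clock: 18.85
position: [0.5655, 0.189, 0.1416]
ee_rot: [0.816, 0.577, 0.037, -0.004]
ft_force: [-0.2, -0.9, -1.4]
grip_width: 0.297
```

servo_tool --deltas '[[[0,-1,-0.1],0,1.5],[[0,-1,-0.1],0,1.5],[[0,-0.8,-0.1],0,1.5],[[0,-0.8,0],0,1.5],[[0,-0.8,0],0,1.5],[[0,-0.8,0],0,1.5],[[0,-0.8,0],0,1.5]]'

```text
clock: 19.43
position: [0.5059, 0.2094, 0.1423]
ee_rot: [0.816, 0.576, 0.038, -0.003]
ft_force: [4.1, -0.8, 0.4]
grip_width: 0.3
```

```bash
python3 -c "
from h import *
puv();st(uv(.377,.372,.154),70)"
```

```text
u 0.4039 v 0.3699
t 19.43 pos [0.5059 0.2094 0.1423] xaz 70.5 zax [ 0.058  0.049 -0.997] F [ 4.1 -0.8  0.4] T [-0.45 -0.84 -0.08] w_cm 2.56 q [ 0.28  0.28 -0.84  1.81  0.23  1.08  0.59]
turn 0.009
tool delta now cm [ 0.33 -2.62 -1.26]
tool delta after turn [ 0.23 -2.67 -1.17]
```

servo_tool --deltas '[[[0,-0.8,-0.2],0,1.5],[[0,-0.8,-0.2],0,1.5],[[0,-0.8,-0.2],0,1.5],[[0,-0.8,0],0,1.5],[[0,0,0],0,1.5]]'

```text
clock: 19.85
position: [0.4714, 0.2218, 0.1487]
ee_rot: [0.816, 0.577, 0.039, -0.002]
ft_force: [3.3, -0.9, -2.0]
grip_width: 0.296
```

```bash
python3 -c "
from h import *
puv();st(uv(.370,.372,.154),70)"
```

```text
u 0.3673 v 0.3697
t 19.85 pos [0.4714 0.2218 0.1487] xaz 70.6 zax [ 0.061  0.048 -0.997] F [ 3.3 -0.9 -2. ] T [-0.21 -0.62 -0.01] w_cm 2.53 q [ 0.28  0.21 -0.88  1.87  0.18  1.07  0.58]
turn 0.01
tool delta now cm [ 0.28  0.31 -0.5 ]
tool delta after turn [ 0.25  0.29 -0.53]
```

servo_tool --deltas '[[[0,0.6,-0.5],0,1.5],[[0,0.4,-1.5],0,1.5],[[0,0.2,-2.5],0,1.5],[[0,0.2,-3],0,1.5],[[0,0.2,-3],0,1.5],[[0,0.2,-3],0,1.5],[[0,0.2,-3],0,1.5],[[0,0.2,-3],0,1.5],[[0,0.2,-3],0,1.5],[[-1,0.5,-2.5],0,1.5],[[-2,1,-1.5],0,1.5],[[-3,1.4,0],0,1.5]]' --force 50

```text
clock: 20.85
position: [0.4824, 0.1383, 0.4237]
ee_rot: [0.811, 0.584, 0.033, -0.01]
ft_force: [0.4, 1.6, -0.7]
grip_width: 0.29
```

servo_tool --deltas '[[[-3,1.4,0],0,1.5],[[-3,1.4,0],0,1.5],[[-3,1.4,0],0,1.5],[[-3,1.4,0],0,1.5],[[-3,1.4,0],0,1.5],[[-3,1.4,0],0,1.5],[[-3,1.4,0],0,1.5],[[-3,1.4,0],0,1.5],[[-2,1,0],0,1.5],[[-1,0.5,0],0,1.5],[[0,0,0],0,1.5]]'

```text
clock: 21.77
position: [0.517, -0.1783, 0.4085]
ee_rot: [0.812, 0.583, 0.033, -0.016]
ft_force: [-0.1, 1.2, -0.7]
grip_width: 0.294
```

```bash
python3 -c "
from h import *
st([.52,-.206,.30],70)
held((.52,-.206))"
```

```text
t 21.77 pos [ 0.517  -0.1783  0.4085] xaz 71.4 zax [ 0.036  0.065 -0.997] F [-0.1  1.2 -0.7] T [-0.09  0.06  0.01] w_cm 2.51 q [ 0.75  0.16 -0.53  1.33  0.01  1.66  1.47]
turn 0.024
tool delta now cm [-3.31  1.03 10.65]
tool delta after turn [-2.5   1.23 10.85]
[147, 830]
axis [-0.059 -0.044  0.997] rms 0.0018 zmin 0.28 tip [ 0.5288 -0.1714  0.28  ] err to target [-0.0088 -0.0346]
```

servo_tool --deltas '[[[-1,0.1,1.5],0,1.5],[[-1,0.1,2],0,1.5],[[-0.9,0,2],0,1.5],[[-0.8,0,2],0,1.5],[[-0.5,0,2],0,1.5],[[-0.2,0,1.5],0,1.5],[[0,0,0],0,1.5],[[0,0,0],0,1.5]]'

```text
clock: 22.53
position: [0.5132, -0.1909, 0.2979]
ee_rot: [0.803, 0.595, 0.038, -0.014]
ft_force: [0.3, -0.2, -0.4]
grip_width: 0.292
```

```bash
python3 -c "
from h import *
st([.52,-.206,.30],70)
held((.52,-.206),zlo=.149)"
```

```text
t 22.53 pos [ 0.5132 -0.1909  0.2979] xaz 73.1 zax [ 0.043  0.068 -0.997] F [ 0.3 -0.2 -0.4] T [-0.12  0.09  0.01] w_cm 2.49 q [ 0.79  0.16 -0.53  1.55  0.    1.43  1.55]
turn 0.054
tool delta now cm [-1.23  1.1  -0.28]
tool delta after turn [-1.18  1.16 -0.21]
[84, 692]
axis [-0.068 -0.05   0.996] rms 0.0019 zmin 0.169 tip [ 0.5261 -0.1843  0.169 ] err to target [-0.0061 -0.0217]
```

servo_tool --deltas '[[[-0.6,0,0.1],0.03,1.5],[[-0.6,0.1,0.1],0.02,1.5],[[-0.6,0.1,0.1],0,1.5],[[-0.4,0,0.1],0,1.5],[[0,0,0.1],0,1.5]]'

```text
clock: 23.05
position: [0.5099, -0.2141, 0.2958]
ee_rot: [0.819, 0.573, 0.039, -0.012]
ft_force: [-0.4, -0.4, -0.9]
grip_width: 0.289
```

```bash
python3 -c "
from h import *
st([.52,-.206,.30],70)
held((.52,-.206),zlo=.149)"
```

```text
t 23.05 pos [ 0.5099 -0.2141  0.2958] xaz 70.0 zax [ 0.05   0.064 -0.997] F [-0.4 -0.4 -0.9] T [-0.1   0.08 -0.02] w_cm 2.46 q [ 0.81  0.17 -0.5   1.55  0.    1.42  1.53]
turn -0.0
tool delta now cm [ 1.14  0.68 -0.32]
tool delta after turn [ 1.11  0.67 -0.42]
[99, 708]
axis [-0.073 -0.046  0.996] rms 0.0017 zmin 0.1669 tip [ 0.5233 -0.2083  0.1669] err to target [-0.0033  0.0023]
```

servo_tool --deltas '[[[0,-0.1,1],0,1.5],[[0,-0.1,1],0,1.5],[[0,0,0.5],0,1.5],[[0,0,0.1],0,1.5]]'

```text
clock: 23.48
position: [0.5094, -0.2098, 0.2667]
ee_rot: [0.818, 0.573, 0.039, -0.013]
ft_force: [-0.4, 0.5, -0.6]
grip_width: 0.286
```

```bash
python3 -c "
from h import *
st([.52,-.206,.30],70)
held((.52,-.206),zlo=.149)"
```

```text
t 23.48 pos [ 0.5094 -0.2098  0.2667] xaz 70.1 zax [ 0.05   0.065 -0.997] F [-0.4  0.5 -0.6] T [-0.11  0.08  0.  ] w_cm 2.45 q [ 0.81  0.17 -0.51  1.6   0.01  1.36  1.53]
turn 0.002
tool delta now cm [ 0.97  0.94 -3.24]
tool delta after turn [ 0.71  0.86 -3.33]
[83, 616]
axis [-0.083 -0.047  0.995] rms 0.0017 zmin 0.1514 tip [ 0.5224 -0.2046  0.1514] err to target [-0.0024 -0.0014]
```

servo_tool --deltas '[[[-0.05,0.1,1],0,1.5],[[-0.05,0.1,1],0,1.5],[[-0.05,0.1,1],0,1.5],[[-0.05,0.1,1],0,1.5],[[0,0,0.3],0,1.5]]' --force 22

```text
clock: 24.0
position: [0.514, -0.2102, 0.2208]
ee_rot: [0.818, 0.573, 0.038, -0.013]
ft_force: [-1.7, -0.9, 0.6]
grip_width: 0.296
```

```bash
python3 -c "
from h import *
st([.52,-.206,.30],70)
held((.52,-.206),zlo=.149)"
```

```text
t 24.0 pos [ 0.514  -0.2102  0.2208] xaz 70.1 zax [ 0.047  0.065 -0.997] F [-1.7 -0.9  0.6] T [0.   0.62 0.04] w_cm 2.52 q [ 0.8   0.21 -0.51  1.66  0.03  1.27  1.52]
turn 0.002
tool delta now cm [ 1.21  0.59 -7.84]
tool delta after turn [ 0.6   0.42 -7.92]
[44, 329]
axis [-0.049 -0.051  0.998] rms 0.0021 zmin 0.15 tip [ 0.5209 -0.2067  0.15  ] err to target [-0.0009  0.0007]
```

servo_tool --deltas '[[[0,0.1,1],0,1.5],[[0,0.1,1],0,1.5],[[0,0.05,1],0,1.5],[[0,0,0.3],0,1.5]]'

```text
clock: 24.43
position: [0.5186, -0.2104, 0.1875]
ee_rot: [0.819, 0.573, 0.038, -0.011]
ft_force: [-2.6, 0.0, 0.7]
grip_width: 0.29
```

```bash
python3 -c "
from h import *
st([.52,-.206,.30],70)
held((.52,-.206),zlo=.149)"
```

```text
t 24.43 pos [ 0.5186 -0.2104  0.1875] xaz 70.0 zax [ 0.049  0.062 -0.997] F [-2.6  0.   0.7] T [-0.24  1.05  0.05] w_cm 2.48 q [ 0.79  0.24 -0.51  1.69  0.05  1.2   1.5 ]
turn 0.001
tool delta now cm [  1.31   0.26 -11.18]
tool delta after turn [  0.46  -0.02 -11.25]
[15, 140]
axis [-0.    -0.014  1.   ] rms 0.0015 zmin 0.1496 tip [ 0.5219 -0.209   0.1496] err to target [-0.0019  0.003 ]
```

servo_tool --deltas '[[[0.1,0,1],0,1.5],[[0.1,0,1],0,1.5],[[0,0,0.4],0,1.5],[[0,0,0.1],0,4],[[0,0,0.1],0,4],[[0,0,0.1],0,4],[[0,0,0.1],0,4]]'

```text
clock: 25.12
position: [0.5227, -0.2086, 0.162]
ee_rot: [0.819, 0.573, 0.039, -0.008]
ft_force: [-0.1, -0.2, 0.8]
grip_width: 0.469
```

```bash
python3 -c "
from h import *
st([.52,-.206,.30],70)"
```

```text
t 25.12 pos [ 0.5227 -0.2086  0.162 ] xaz 70.0 zax [ 0.055  0.058 -0.997] F [-0.1 -0.2  0.8] T [-0.01  0.07 -0.01] w_cm 4.0 q [ 0.78  0.27 -0.51  1.72  0.06  1.15  1.49]
turn -0.0
tool delta now cm [  1.17   0.1  -13.75]
tool delta after turn [  0.16  -0.34 -13.8 ]
```

servo_tool --deltas '[[[0,0,-1.5],0,4.5],[[0,0,-3],0,4.5],[[0,0,-3],0,4.5],[[0,0,-3],0,4.5],[[0,0,-3],0,4.5],[[0,0,-3],0,4.5],[[1,0,-2],0,4.5],[[2,-1,0],0,4.5],[[3,-1.7,0],0,4.5],[[3,-1.7,0],0,4.5],[[3,-1.7,0],0,4.5],[[3,-1.7,0],0,4.5]]'

```text
clock: 26.12
position: [0.4932, -0.0512, 0.3673]
ee_rot: [0.821, 0.569, 0.045, -0.004]
ft_force: [1.5, 0.5, 0.7]
grip_width: 0.525
```

servo_tool --deltas '[[[3,-1.7,0],0,4.5],[[3,-1.7,0],0,4.5],[[3,-1.7,0],0,4.5],[[3,-1.7,0],0,4.5],[[3,-1.7,0],0,4.5],[[2,-1,0],0,4.5],[[1,-0.5,0],0,4.5],[[0,0,0],0,4.5]]'

```text
clock: 26.78
position: [0.4573, 0.1749, 0.3826]
ee_rot: [0.816, 0.576, 0.051, -0.0]
ft_force: [1.4, 0.6, -0.2]
grip_width: 0.522
```

```bash
python3 -c "
from h import *
st([.455,.160,.22],70)
W=None
im,d=eyes.camera('scene'); W=cloud('scene',d,eyes.calibration('scene'))
with np.errstate(all='ignore'):m=(np.hypot(W[...,0]-.52,W[...,1]+.206)<.035)&(W[...,2]>.15)&(W[...,2]<.23)
P=W[m];print(len(P),np.percentile(P,[5,50,98],axis=0).round(3))"
```

```text
t 26.78 pos [0.4573 0.1749 0.3826] xaz 70.5 zax [ 0.083  0.06  -0.995] F [ 1.4  0.6 -0.2] T [-0.03  0.09  0.02] w_cm 4.46 q [ 0.49 -0.06 -0.87  1.58 -0.07  1.51  0.85]
turn 0.009
tool delta now cm [-2.85 -0.66 16.07]
tool delta after turn [-1.48  0.29 16.26]
244 [[ 0.518 -0.215  0.153]
 [ 0.533 -0.207  0.172]
 [ 0.539 -0.192  0.185]]
```

servo_tool --deltas '[[[-0.5,-0.1,2],0,4.5],[[-0.5,-0.1,2.8],0,4.5],[[-0.5,-0.1,2.8],0,4.5],[[-0.5,-0.1,2.8],0,4.5],[[-0.5,-0.1,2.8],0,4.5],[[-0.3,-0.1,2],0,4.5],[[0,0,0.5],0,4.5],[[0,0,0],0,4.5]]'

```text
clock: 27.5
position: [0.4604, 0.1483, 0.2191]
ee_rot: [0.819, 0.571, 0.054, 0.002]
ft_force: [-0.2, 0.5, 0.5]
grip_width: 0.529
```

```bash
python3 -c "
from h import *
st([.4515,.163,.100],70)"
```

```text
t 27.5 pos [0.4604 0.1483 0.2191] xaz 69.9 zax [ 0.091  0.058 -0.994] F [-0.2  0.5  0.5] T [-0.03  0.09  0.01] w_cm 4.52 q [ 0.5  -0.01 -0.87  1.88 -0.04  1.16  0.86]
turn -0.002
tool delta now cm [ 0.04 -2.11 11.85]
tool delta after turn [ 1.08 -1.33 11.91]
```

servo_tool --deltas '[[[0,-0.4,2],0,4.5],[[0,-0.5,2.5],0,4.5],[[0,-0.5,2.5],0,4.5],[[0,-0.3,2],0,4.5],[[0,-0.1,0.6],0,4.5],[[0,0,0],0,4.5]]'

```text
clock: 28.0
position: [0.4597, 0.1579, 0.1276]
ee_rot: [0.821, 0.567, 0.059, 0.005]
ft_force: [0.6, 0.3, 0.0]
grip_width: 0.527
```

```bash
python3 -c "
from h import *
st([.4515,.163,.100],70)
im,d=eyes.camera('wrist');cv2.imwrite('pics/w5.png',im)"
```

```text
t 28.0 pos [0.4597 0.1579 0.1276] xaz 69.5 zax [ 0.103  0.06  -0.993] F [0.6 0.3 0. ] T [-0.02  0.09  0.03] w_cm 4.5 q [ 0.45  0.11 -0.89  2.    0.09  0.95  0.73]
turn -0.009
tool delta now cm [-0.06 -1.15  2.69]
tool delta after turn [ 0.2  -0.95  2.76]
```

View pics/w5.png

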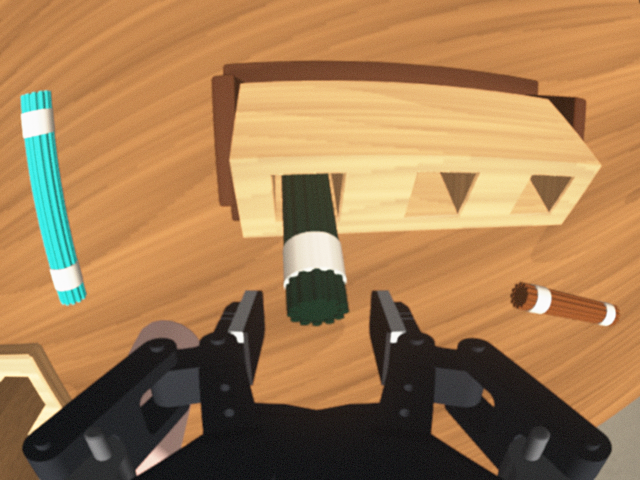

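The short bundle C is centred between the jaws (tip about 317,300). I'll go down and grip it.

servo_tool --deltas '[[[0,-0.4,0.9],0,4.5],[[0,-0.4,1],0,4.5],[[0,-0.3,0.8],0,4.5],[[0,0,0.1],0,4.5],[[0,0,0],0,1.5],[[0,0,0],0,1.5],[[0,0,0],0,1.5],[[0,0,0],0,1.5],[[0,0,0],0,1.5]]' --force 25

```text
clock: 28.8
position: [0.4556, 0.1629, 0.102]
ee_rot: [0.822, 0.567, 0.062, 0.007]
ft_force: [-1.9, -1.0, 0.3]
grip_width: 0.307
```

```bash
python3 -c "
from h import *
st([.4515,.163,.100],70);puv()"
```

```text
t 28.8 pos [0.4556 0.1629 0.102 ] xaz 69.4 zax [ 0.11   0.058 -0.992] F [-1.9 -1.   0.3] T [-0.61  0.42  0.11] w_cm 2.62 q [ 0.43  0.14 -0.89  2.04  0.13  0.89  0.68]
turn -0.01
tool delta now cm [-0.15 -0.4   0.16]
tool delta after turn [-0.13 -0.39  0.2 ]
u 0.3726 v 0.3089
```

servo_tool --deltas '[[[0.05,0.7,-1],0,1.5],[[0.1,1.1,-1.5],0,1.5],[[0.1,1.1,-1.5],0,1.5],[[0.1,1.1,-1.5],0,1.5],[[0.1,1.1,-1.5],0,1.5],[[0.1,1,-1.5],0,1.5],[[0.1,0.5,-1],0,1.5],[[0,0,0],0,1.5]]'

```text
clock: 29.47
position: [0.5136, 0.1383, 0.2128]
ee_rot: [0.821, 0.567, 0.064, 0.007]
ft_force: [0.3, 0.1, -1.0]
grip_width: 0.297
```

```bash
python3 -c "
from h import *
puv();st(uv(.436,.309,.112),70)
im,d=eyes.camera('scene');cv2.imwrite('pics/s6.png',cv2.resize(im[60:240,290:470],None,fx=3,fy=3))"
```

```text
u 0.4355 v 0.3057
t 29.47 pos [0.5136 0.1383 0.2128] xaz 69.5 zax [ 0.113  0.061 -0.992] F [ 0.3  0.1 -1. ] T [-0.09  0.14 -0.02] w_cm 2.54 q [ 0.48  0.12 -0.86  1.8   0.08  1.14  0.81]
turn -0.009
tool delta now cm [-0.63 -0.78 10.04]
tool delta after turn [ 0.35  0.08 10.08]
```

View pics/s6.png

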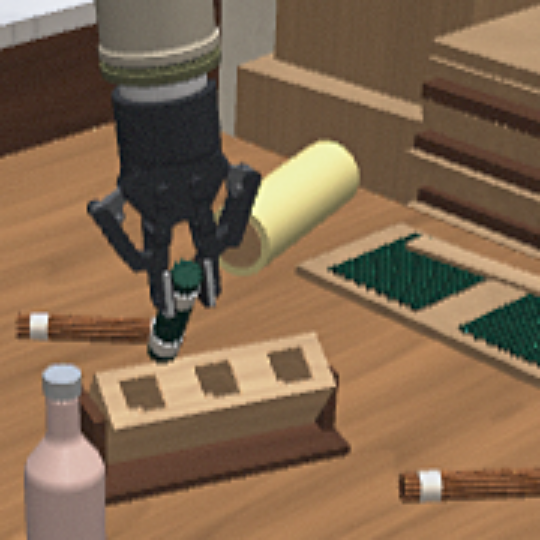

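servo_tool --deltas '[[[0,0.4,0.5],0,1.5],[[-0.1,-0.1,1.5],0,1.5],[[-0.1,-0.2,2.5],0,1.5],[[-0.1,-0.2,2.5],0,1.5],[[-0.1,-0.1,2],0,1.5],[[0,0,0.9],0,1.5],[[0,0,0],0,1.5]]'

```text
clock: 30.1
position: [0.5197, 0.1419, 0.1053]
ee_rot: [0.821, 0.568, 0.063, 0.006]
ft_force: [-0.2, -0.2, -0.4]
grip_width: 0.298
```

```bash
python3 -c "
from h import *
puv();st(uv(.378,.309,.112),70)"
```

```text
u 0.44 v 0.3111
t 30.1 pos [0.5197 0.1419 0.1053] xaz 69.6 zax [ 0.11   0.061 -0.992] F [-0.2 -0.2 -0.4] T [-0.09  0.16  0.02] w_cm 2.54 q [ 0.41  0.27 -0.83  1.91  0.23  0.93  0.69]
turn -0.008
tool delta now cm [-0.18 -6.1  -1.19]
tool delta after turn [-0.2  -6.18 -0.67]
```

servo_tool --deltas '[[[0,-1,-0.2],0,1.5],[[0,-0.8,-0.2],0,1.5],[[0,-0.8,-0.2],0,1.5],[[0,-0.8,-0.2],0,1.5],[[0,-0.8,-0.1],0,1.5],[[0,-0.8,-0.1],0,1.5],[[0,-0.6,0],0,1.5],[[0,0,0],0,1.5]]'

```text
clock: 30.77
position: [0.4657, 0.163, 0.1169]
ee_rot: [0.821, 0.567, 0.068, 0.01]
ft_force: [3.1, -0.7, -2.6]
grip_width: 0.294
```

```bash
python3 -c "
from h import *
puv();st(uv(.378,.309,.112),70)"
```

```text
u 0.382 v 0.3125
t 30.77 pos [0.4657 0.163  0.1169] xaz 69.6 zax [ 0.124  0.06  -0.991] F [ 3.1 -0.7 -2.6] T [-0.32 -0.63 -0.11] w_cm 2.51 q [ 0.44  0.13 -0.89  2.02  0.12  0.91  0.69]
turn -0.007
tool delta now cm [-0.39 -0.42  0.41]
tool delta after turn [-0.34 -0.38  0.49]
```

servo_tool --deltas '[[[0,-0.5,0],0,1.5],[[0,0.5,-0.5],0,1.5],[[0,0.5,-1.5],0,1.5],[[0,0.4,-3],0,1.5],[[0.1,0.4,-3],0,1.5],[[0.1,0.4,-3],0,1.5],[[0.1,0.4,-3],0,1.5],[[0.1,0.4,-3],0,1.5],[[0,0.4,-3],0,1.5],[[0,0.4,-3],0,1.5],[[-1,0.5,-2.5],0,1.5],[[-2,1,-1],0,1.5]]' --force 50

```text
clock: 31.77
position: [0.4622, 0.1098, 0.3903]
ee_rot: [0.817, 0.574, 0.06, 0.001]
ft_force: [0.1, -0.1, -0.8]
grip_width: 0.293
```

servo_tool --deltas '[[[-3,1.4,0],0,1.5],[[-3,1.4,0],0,1.5],[[-3,1.4,0],0,1.5],[[-3,1.4,0],0,1.5],[[-3,1.4,0],0,1.5],[[-3,1.4,0],0,1.5],[[-3,1.4,0],0,1.5],[[-3,1.4,0],0,1.5],[[-3,1.4,0],0,1.5],[[-3,1.4,0],0,1.5],[[-1,0.5,0],0,1.5],[[0,0,0],0,1.5]]'

```text
clock: 32.77
position: [0.4927, -0.2449, 0.3688]
ee_rot: [0.815, 0.577, 0.059, -0.008]
ft_force: [-0.9, 0.6, -0.2]
grip_width: 0.29
```

```bash
python3 -c "
from h import *
st([.50,-.294,.30],70)
held((.50,-.294),zlo=.19)"
```

```text
t 32.77 pos [ 0.4927 -0.2449  0.3688] xaz 70.8 zax [ 0.086  0.082 -0.993] F [-0.9  0.6 -0.2] T [-0.08  0.09 -0.02] w_cm 2.47 q [ 0.83  0.13 -0.42  1.44 -0.06  1.54  1.64]
turn 0.013
tool delta now cm [-5.1   1.95  6.49]
tool delta after turn [-4.37  2.37  6.88]
[180, 492]
axis [ 0.018 -0.107  0.994] rms 0.0017 zmin 0.2856 tip [ 0.4918 -0.2348  0.2856] err to target [ 0.0082 -0.0592]
```

servo_tool --deltas '[[[-1.4,0.7,0.5],0,1.5],[[-1.4,0.7,1],0,1.5],[[-1.4,0.7,1],0,1.5],[[-1,0.5,1],0,1.5],[[-0.6,0.2,1],0,1.5],[[-0.2,0,0.5],0,1.5],[[0,0,0],0,1.5]]'

```text
clock: 33.45
position: [0.5068, -0.3019, 0.31]
ee_rot: [0.811, 0.582, 0.06, -0.009]
ft_force: [0.3, -0.1, -0.6]
grip_width: 0.29
```

```bash
python3 -c "
from h import *
st([.50,-.294,.30],70)
held((.50,-.294),zlo=.13)"
```

```text
t 33.45 pos [ 0.5068 -0.3019  0.31  ] xaz 71.5 zax [ 0.086  0.084 -0.993] F [ 0.3 -0.1 -0.6] T [-0.07  0.1  -0.07] w_cm 2.48 q [ 0.86  0.23 -0.4   1.44 -0.03  1.45  1.72]
turn 0.025
tool delta now cm [ 0.42 -0.95  1.  ]
tool delta after turn [ 0.51 -0.91  1.  ]
[197, 471]
axis [ 0.017 -0.116  0.993] rms 0.0015 zmin 0.2274 tip [ 0.5062 -0.292   0.2274] err to target [-0.0062 -0.002 ]
```

servo_tool --deltas '[[[-0.3,-0.3,1.5],0.02,1.5],[[-0.4,-0.3,2],0,1.5],[[-0.4,-0.3,2],0,1.5],[[-0.4,-0.3,2],0,1.5],[[-0.2,-0.1,1.5],0,1.5],[[-0.1,0,0.8],0,1.5],[[0,0,0],0,1.5]]'

```text
clock: 34.13
position: [0.5011, -0.303, 0.2151]
ee_rot: [0.815, 0.576, 0.063, -0.004]
ft_force: [-1.4, 1.0, 0.3]
grip_width: 0.292
```

```bash
python3 -c "
from h import *
st([.50,-.294,.30],70)
held((.50,-.294),zlo=.10)"
```

```text
t 34.13 pos [ 0.5011 -0.303   0.2151] xaz 70.6 zax [ 0.098  0.078 -0.992] F [-1.4  1.   0.3] T [-0.11  0.17  0.03] w_cm 2.5 q [ 0.87  0.25 -0.39  1.61 -0.02  1.24  1.72]
turn 0.011
tool delta now cm [ 1.71  0.15 -8.36]
tool delta after turn [ 0.81 -0.41 -8.49]
[143, 390]
axis [ 0.009 -0.112  0.994] rms 0.0016 zmin 0.1331 tip [ 0.5015 -0.2936  0.1331] err to target [-0.0015 -0.0004]
```

servo_tool --deltas '[[[-0.1,-0.2,1],0,1.5],[[-0.1,-0.1,1],0,1.5],[[-0.1,-0.1,1],0,1.5],[[0,0,0.3],0,1.5]]'

```text
clock: 34.57
position: [0.5025, -0.303, 0.1853]
ee_rot: [0.815, 0.576, 0.064, 0.001]
ft_force: [0.3, 0.4, -0.3]
grip_width: 0.289
```

```bash
python3 -c "
from h import *
st([.50,-.294,.30],70)
held((.50,-.294),zlo=.099)"
```

```text
t 34.57 pos [ 0.5025 -0.303   0.1853] xaz 70.7 zax [ 0.105  0.073 -0.992] F [ 0.3  0.4 -0.3] T [-0.11  0.16 -0.04] w_cm 2.46 q [ 0.87  0.27 -0.39  1.66 -0.01  1.17  1.72]
turn 0.013
tool delta now cm [  1.95   0.32 -11.34]
tool delta after turn [  0.76  -0.54 -11.47]
[119, 312]
axis [-0.001 -0.105  0.995] rms 0.0018 zmin 0.104 tip [ 0.5032 -0.2941  0.104 ] err to target [-0.0032  0.0001]
```

servo_tool --deltas '[[[0,-0.3,0.4],0,1.5],[[0,-0.2,1],0,1.5],[[0,-0.1,1],0,1.5],[[0,0,0.3],0,1.5]]' --force 25

```text
clock: 35.0
position: [0.5004, -0.299, 0.1577]
ee_rot: [0.815, 0.576, 0.065, 0.002]
ft_force: [0.3, 0.1, -0.3]
grip_width: 0.289
```

```bash
python3 -c "
from h import *
st([.50,-.294,.30],70)
held((.50,-.294),zlo=.099)"
```

```text
t 35.0 pos [ 0.5004 -0.299   0.1577] xaz 70.7 zax [ 0.108  0.072 -0.992] F [ 0.3  0.1 -0.3] T [-0.12  0.18 -0.02] w_cm 2.47 q [ 0.87  0.28 -0.39  1.7  -0.01  1.11  1.72]
turn 0.013
tool delta now cm [  1.93   0.9  -14.07]
tool delta after turn [  0.46  -0.21 -14.23]
[74, 170]
axis [ 0.012 -0.089  0.996] rms 0.0022 zmin 0.0996 tip [ 0.5007 -0.2931  0.0996] err to target [-0.0007 -0.0009]
```

servo_tool --deltas '[[[-0.05,-0.1,1],0,1.5],[[-0.05,-0.1,1],0,1.5],[[-0.05,-0.1,1],0,1.5],[[0,0,0.5],0,1.5],[[0,0,0],0,1.5]]'

```text
clock: 35.52
position: [0.5014, -0.2986, 0.1206]
ee_rot: [0.815, 0.576, 0.065, 0.003]
ft_force: [0.0, -1.3, 0.5]
grip_width: 0.292
```

```bash
python3 -c "
from h import *
st([.50,-.294,.30],70)
held((.50,-.294),zlo=.097)"
```

```text
t 35.52 pos [ 0.5014 -0.2986  0.1206] xaz 70.7 zax [ 0.109  0.069 -0.992] F [ 0.  -1.3  0.5] T [-0.41  0.08 -0.02] w_cm 2.49 q [ 0.86  0.32 -0.39  1.74  0.01  1.04  1.71]
turn 0.012
tool delta now cm [  2.21   1.15 -17.78]
tool delta after turn [  0.39  -0.29 -17.94]
[20, 29]
axis [ 0.599 -0.212  0.772] rms 0.0041 zmin 0.0971 tip [ 0.492  -0.2947  0.0971] err to target [0.008  0.0007]
```

Tip is about 2 cm above the floor, inside the carton with only light contact. Now I'll open, rise and check.

servo_tool --deltas '[[[0,0,0],0,4.2],[[0,0,0],0,4.2],[[0,0,0],0,4.2],[[0,0,0],0,4.2],[[0,0,-1],0,4.2],[[0,0,-2.5],0,4.2],[[0,0,-3],0,4.2],[[0,0,-3],0,4.2],[[0,0,-3],0,4.2],[[0,-2,-3],0,4.2],[[0,-3,-2],0,4.2],[[0,0,0],0,4.2]]'

```text
clock: 36.62
position: [0.4339, -0.2911, 0.3052]
ee_rot: [0.814, 0.578, 0.066, 0.004]
ft_force: [0.7, -1.1, 0.3]
grip_width: 0.494
```

```bash
python3 -c "
from h import *
st()
I={}
for n in('scene','top'):
    im,d=eyes.camera(n); W=cloud(n,d,eyes.calibration(n));I[n]=im
    W0=np.load('pics/W0.npz')[n]
    for k,(x,y,z) in dict(low=(.5,-.294,.1),UR=(.588,-.314,.15),LL=(.52,-.206,.15),packed=(.608,-.226,.1),flask=(.526,.003,.19),dish=(.808,.043,.04)).items():
        for V in (W,W0) if k in('packed','flask','dish') else (W,):
            with np.errstate(all='ignore'):m=(np.hypot(V[...,0]-x,V[...,1]-y)<.06*(1 if k in('flask','dish') else .5))&(V[...,2]>z)&(V[...,2]<.22)
            if m.sum():P=V[m];print(n,k,m.sum(),'ztop',np.percentile(P[:,2],97).round(4),'mean',P.mean(0).round(4))
cv2.imwrite('pics/end.png',np.vstack([cv2.resize(I['scene'][150:370,140:470],None,fx=1.33,fy=1.33),cv2.resize(I['top'][80:340,150:500],(439,290))]))if 0 else cv2.imwrite('pics/end.png',cv2.resize(I['scene'][150:370,140:470],None,fx=2,fy=2))
"
```

```text
t 36.62 pos [ 0.4339 -0.2911  0.3052] xaz 71.0 zax [ 0.112  0.071 -0.991] F [ 0.7 -1.1  0.3] T [-0.15  0.15  0.03] w_cm 4.22 q [ 0.95  0.06 -0.38  1.64 -0.1   1.39  1.82]
scene low 142 ztop 0.1346 mean [ 0.5059 -0.2952  0.1246]
scene UR 296 ztop 0.1843 mean [ 0.5926 -0.3126  0.1718]
scene LL 242 ztop 0.1837 mean [ 0.5306 -0.2056  0.1711]
scene packed 261 ztop 0.1345 mean [ 0.6135 -0.2284  0.122 ]
scene packed 261 ztop 0.1344 mean [ 0.6136 -0.2284  0.122 ]
scene flask 145 ztop 0.2105 mean [0.5317 0.0014 0.2045]
scene flask 147 ztop 0.2104 mean [0.5316 0.0017 0.2041]
scene dish 1160 ztop 0.0642 mean [0.8046 0.0606 0.0527]
scene dish 1139 ztop 0.0643 mean [0.8045 0.0606 0.0529]
top low 169 ztop 0.1381 mean [ 0.5027 -0.2877  0.1292]
top UR 197 ztop 0.1871 mean [ 0.5851 -0.308   0.1785]
top LL 173 ztop 0.1883 mean [ 0.5235 -0.2011  0.18  ]
top packed 169 ztop 0.1382 mean [ 0.6062 -0.2245  0.1288]
top packed 168 ztop 0.1388 mean [ 0.6062 -0.2243  0.1291]
top flask 180 ztop 0.214 mean [0.5258 0.0048 0.2103]
top flask 180 ztop 0.2138 mean [0.5258 0.0048 0.2102]
top dish 1331 ztop 0.0663 mean [0.8146 0.0515 0.0526]
top dish 1350 ztop 0.0662 mean [0.8147 0.0513 0.0524]
```

View pics/end.png

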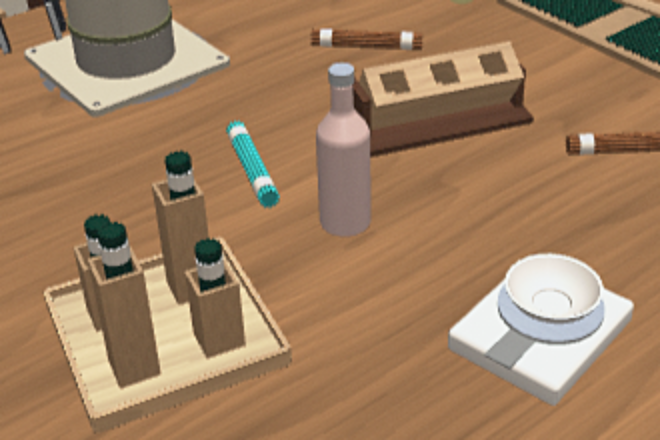

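All four cartons hold an upright bundle, the tops are at floor-seated height, and the flask, dish and packed bundle have not moved. The gripper is clear.

```bash
python3 -c "
from workcell import order
print(order.hand_in())"
```

```text
the job is handed in; nothing more can be done
None
```

All three bundles are in their cartons and the job is handed in at about 36.6 s of the 72 s allowed. The two long bundles stand in the tall cartons and the short one in the low carton that was empty.

I gripped each bundle in the rack and pulled it out along its lean. I then turned it upright by pushing it against the rack's far face, carried it over the flask, lowered it in and released it about 2 cm above the carton's floor.

**Seating:** in the last depth readings from the scene camera, the long bundles' tops are at 0.184 m and the short one's at 0.135 m, as expected if they stand on the floor. The top camera reads about 4 mm higher throughout, also for the packed bundle that I never touched.

**Things to leave alone:** the packed bundle, flask and dish are within 1 mm of where they started. I did not measure the scale separately; in the last picture it stands in place with the dish on it.

**Disagreement:** the tool drifted to about 7 degrees off vertical by the end, so the bundles went in leaning a few degrees. The lean was taken up by the carton walls and the release, and contact forces in the readings stayed under about 4 N.

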